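# File the round routing templates in the storage cassette

## Robot

A 7-joint arm with a two-finger parallel gripper is mounted at the origin on the work surface. World frame = base frame: x ahead of the robot, y to its left, z up, the work surface at z = 0. Lengths are in m, angles in rad, forces in N, time in s.
With the tool pointing down it reaches from about 0.4 to 0.85 m from the base axis. Payload 4.5 kg.
Tool frame: the origin (TCP) lies midway between the tips of the shut fingers; the grasp point (between the pads) lies 19 mm behind it; z points along the fingers, y is the direction in which the jaws open and shut (so a half turn about z gives the same grasp; the last joint's range is limited). The gripper opens to 85 mm and grips with 20 to 120 N. Pads are 22 mm wide; open, the fingers measure 114 mm over their backs; the gripper's body (76 mm by 85 mm) begins 54 mm behind the grasp point. The pads swing forward as they close: fully open they stand 13 mm farther back than shut.
Start: joints at [-1.224, 0.689, -0.195, 1.565, 0.157, 0.902, -0.215], TCP at [0.192, 0.595, 0.231] pointing down, gripper open.
Joint ranges: [-3.01, 3.01], [-0.46, 2.08], [-1.47, 1.51], [0.13, 2.56], [-1, 4.14], [0.04, 2.09], [-2.66, 2.66]. Speed limits (rad/s): [2.57, 2.57, 3.14, 3.14, 3.14, 3.14, 3.14].

## Interface

Orientations are given as a rotation vector (axis times angle).
In Python, from rig import r gives the robot as it stands.
- The arm moves only by the tool drive_tool, never from a script. Its argument "plan" is a list that holds one entry, the list of rows, each a list of 7 numbers: the shift along the tool's x, y, z in m, then the turn, a rotation vector about the tool's x, y, z in rad, then the opening, from 0 (shut) to 1 (fully open). In form: [[[dx, dy, dz, ax, ay, az, fingers], ...]]. A call has 1 to 20 rows; each row shifts and turns the commanded pose from where the row before left it, along the tool's axes as they then stand; what a row does not reach is not made up. A row lasts 1/8 s, in which the tool goes at most 62.5 mm and 10.7 degrees, less where a joint would pass 70% of its speed; a pose out of reach is approached as far as the arm can. A call is refused whole if a number of a shift passes 0.0625 or a number of a turn 0.188, either way. A call with a gripper value outside its range is refused whole. The fingers move at their own pace and stop on an object; "grip_force" is the grip in N (left out, the last holds). Time passes only in rows, so rows that do not move let the fingers close. It gives the time, the measured TCP pose, the force and the opening at its end, in the units of the state.
- r.state(): the state, without advancing time (a new reading comes with each control period).
- r.camera(name): name is "scene" or "top" or "wrist"; returns the picture (480x640x3 uint8, red, green, blue); there is no depth.
- r.camera_params(name): a dict with "mtx" (3x3 intrinsics, pixels), "cam_to_world" (4x4, takes a point from camera to world coordinates). Camera axes: x right, y up, looking along -z (the intrinsics and any distortion apply to the point x, -y, -z); pixel columns grow to the right and rows downward; lengths in m; the calibration is good to about 2 mm. A picture is of the moment at which its call begins: read the wrist's pose just before it. camera_params takes no time and is no camera call; for the wrist camera it gives the pose at the moment of the call.
- r.hand_in(): hands the job in, once; it reports no verdict.
The state is a dict: "t": time; "qpos": joint angles; "joint_vel": joint speeds; "joint_efforts": joint torques, N m; "position": TCP position; "tcp_rot": TCP orientation; "contact_force": force on the tool from outside, world axes, zero at the start; "torque": the same for the moment, N m; "finger_gap": opening from 0.0 (shut) to 1.0 (fully open).
Only numpy, scipy, OpenCV 4.12 (cv2) and the standard library are available. Lean on these libraries where they do the work, as an engineer would, in place of code of your own. Each camera call takes 0.05 s, during which the arm holds its last target.

## Task

Put the two round plywood templates away in the storage cassette: the thick one lies flat in the taller lower slot and the thin one lies flat in the upper slot, each with its grip sticking out of the mouth. Each must be pushed in to the stops of its slot so that its centre hole drops over the slot's pin and the plate rests flat on both ledges; let go of both and leave the glue bottle, sanding block and hand plane where they are.

Things in the scene. Friction and masses are not known exactly. Their poses are not given: they have to be found in the camera images.
- thin_centre (a point): Thin template: round plywood plate 120 mm across, 6 mm thick, 18 mm through hole in its centre, with an upright hardwood grip at its rim. This point: centre of the plate, 3 mm above its underside. x points from the grip to the plate's centre, z up. At the start it lies flat on the table, grip roughly to -y (the robot's right). Mass 60 to 130 g.
- thin_grip (a point): Middle of the thin template's grip: upright block 62 mm long (x), 12 mm thick (y), 40 mm high, foot level with the plate's underside, 58 to 120 mm in -x of the plate's centre, outside the round plate. This point: 93 mm in -x of the plate's centre, 20 mm above the underside; same axes. Its broad sides can be pinched with the gripper leaning along x, best some 7 mm farther out.
- thick_centre (a point): Thick template: like the thin one (120 mm across, 18 mm hole) but with a plate 14 mm thick. This point: centre of the plate, 7 mm above its underside; x points from the grip to the plate's centre, z up. At the start it lies flat on the table, grip roughly to -y (the robot's right). Mass 110 to 230 g.
- thick_grip (a point): Middle of the thick template's grip: same block (62 long, 12 thick, 40 mm high, foot level with the plate's underside), 93 mm in -x of the plate's centre and 20 mm above the underside; same axes as the plate.
- cassette: Fixed wood cassette, 156 mm wide (y), 160 deep (x), 255 high; mouth roughly to -y (robot's right), rear, top and sides open. Origin: table level, middle of the mouth; x points into the slots, z up. Plates lie on ledges 40 to 64 mm either side of the middle, side posts at 64 mm; nothing between the ledges near the mouth. An upper template's grip hangs over the lower one's: fill the lower slot first.
- slot_low (a point): Lower, taller slot: middle of its mouth at ledge level (65 mm above the table), axes as the cassette; opening 27 mm high. Between the ledges a 12 mm thick pin, middle of the width, rises 5 mm above ledge level: carry the plate in above it. Pin depth behind the mouth changes each time, 58 to 74 mm, and is not reported: feel for the stops.
- slot_up (a point): Upper slot: middle of its mouth at ledge level (130 mm above the table), axes as the cassette; opening 19 mm high, with its own 5 mm high, 12 mm pin at its own unreported depth of 58 to 74 mm. In both slots two rigid stop posts behind the pin meet the plate's far edge just as its hole is over the pin (3 mm play all round); then it can be lowered.
- header (a point): Middle of the lower edge of the header board over the cassette's mouth (195 mm above the table). The board runs full width, from 22 mm before the mouth to 8 mm behind it, up to 255 mm, and keeps an upright gripper out: lean the gripper about 40 degrees back out of the mouth, fingers pointing down and into the cassette.
- glue: Bystander: white glue bottle, 60 mm across and 170 mm high, standing; origin at the centre of its underside.
- block: Bystander: cork sanding block 110 x 65 x 30 mm lying on the table; origin at the centre of its underside.
- plane: Bystander: steel hand plane 200 x 60 mm, about 66 mm high, on the table beyond the cassette; origin at the centre of its underside, x along its sole.
There are look-alikes about, which are no part of the job. Leave any pink look-alike of the part that bears thin_centre alone.

How it is judged:
At the end, for the whole second after the job is handed in: Thick template in the lower slot, thin one in the upper, each over its pin: plate centre within 2 mm of seated height, 50 to 82 mm behind the mouth, within 7 mm of the middle, level within 2 degrees, middle of the grip outside the mouth; both released (z of thick_centre in the frame of cassette between 0.069 and 0.074 m and x of thick_centre in the frame of cassette between 0.05 and 0.082 m and y of thick_centre in the frame of cassette between -0.007 and 0.007 m and angle between each of thick_centre, thin_centre's own z axis and vertical below 0.035 rad and x of each of thick_grip, thin_grip in the frame of cassette below 0 m and z of thin_centre in the frame of cassette between 0.13 and 0.135 m and x of thin_centre in the frame of cassette between 0.05 and 0.082 m and y of thin_centre in the frame of cassette between -0.007 and 0.007 m); the robot touches nothing.
It fails at once if the glue bottle is moved more than 30 mm (distance of glue from where it was at the start of the episode above 0.03 m).
It fails at once if the sanding block is moved more than 30 mm (distance of block from where it was at the start of the episode above 0.03 m).
It fails at once if the hand plane is moved more than 30 mm (distance of plane from where it was at the start of the episode above 0.03 m).
It also fails if it takes over 61 s, if anything falls off the work surface, if the arm or the gripper's body presses on something with over 40 N, if the wrist force passes 120 N, or if a joint passes its speed limit or range.

## Working session

There is one attempt and no reset: what is moved stays moved. The work goes in short steps, Python scripts to look and compute and a tool call to move; the robot and the scene stay as the last step left them, time stands still between calls to the robot, and variables do not carry over. Pictures are saved under pics/ and viewed, and the job is handed in when it is done.

Besides the shell and the picture viewer there is one more tool, called in YAML: its name, and indented under it one key for each argument. drive_tool: Moves the arm, as the interface text tells. Its arguments: {"type":"object","properties":{"plan":{"type":"array"},"grip_force":{"type":"number"}},"required":["plan"]}

```bash
ls; mkdir -p pics; python3 - <<'E'
from rig import r
import cv2,numpy as np
print(r.state())
for n in("scene","top","wrist"):
    p=r.camera_params(n);print(n,p)
    cv2.imwrite(f"pics/{n}0.png",r.camera(n)[:,:,::-1])
E
```

```text
pics
{'t': 0.0, 'qpos': array([-1.22421833,  0.68997949, -0.19451292,  1.56634172,  0.15731154,
        0.90252678, -0.21510127]), 'joint_vel': array([-0.00149726,  0.00099479, -0.00026778, -0.00021277, -0.00099287,
       -0.00137435,  0.0001273 ]), 'joint_efforts': array([ 1.36456805e-03, -5.39622295e+01, -1.26615789e+00, -1.58543551e+01,
        9.08635149e-03,  9.82797443e-03,  5.59545477e-07]), 'position': array([0.1921666 , 0.59403592, 0.23048746]), 'tcp_rot': array([-4.89149616e-01, -3.10313373e+00,  2.91650882e-03]), 'contact_force': array([-0.87084759, -0.12835192, -0.498104  ]), 'torque': array([ 0.04084114, -0.0218532 ,  0.01738365]), 'finger_gap': 1.0015283650599387}
scene {'mtx': array([[438.19840256,   0.        , 320.88836939],
       [  0.        , 438.19840256, 233.97765831],
       [  0.        ,   0.        ,   1.        ]]), 'cam_to_world': array([[-0.76871315, -0.44953388,  0.45497186,  1.10803423],
       [ 0.63946809, -0.52608131,  0.56064162,  0.60234298],
       [-0.01267521,  0.72191257,  0.69186818,  0.8715381 ],
       [ 0.        ,  0.        ,  0.       
[... 274 characters left out ...]
99977929,  0.01960482, -0.00755183,  0.02221863],
       [-0.0045935 ,  0.14677419,  0.98915936,  1.4748257 ],
       [ 0.        ,  0.        ,  0.        ,  1.        ]])}
wrist {'mtx': array([[428.5477886 ,   0.        , 313.17484538],
       [  0.        , 428.5477886 , 242.97802323],
       [  0.        ,   0.        ,   1.        ]]), 'cam_to_world': array([[ 3.08431656e-01, -9.18301051e-01, -2.48179558e-01,
         1.29590326e-01],
       [ 9.51246079e-01,  2.97502336e-01,  8.13833977e-02,
         6.14179403e-01],
       [-9.00461409e-04, -2.61181047e-01,  9.65289412e-01,
         3.72719276e-01],
       [ 0.00000000e+00,  0.00000000e+00,  0.00000000e+00,
         1.00000000e+00]])}
```

View pics/scene0.png

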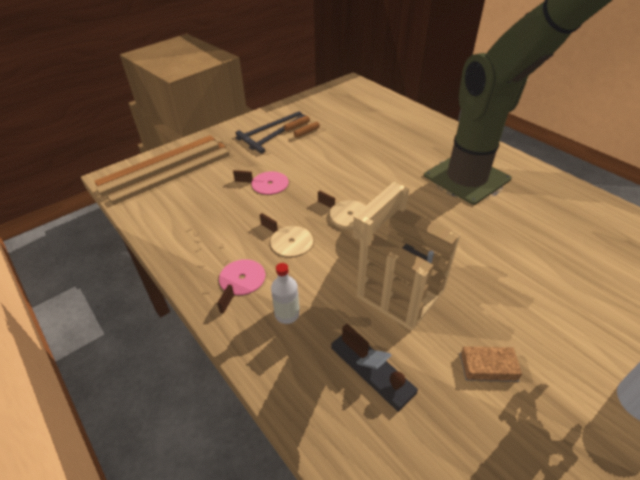

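View pics/top0.png

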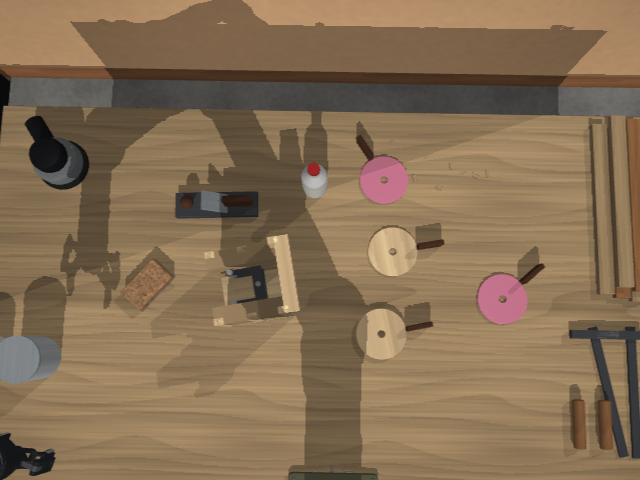

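View pics/wrist0.png

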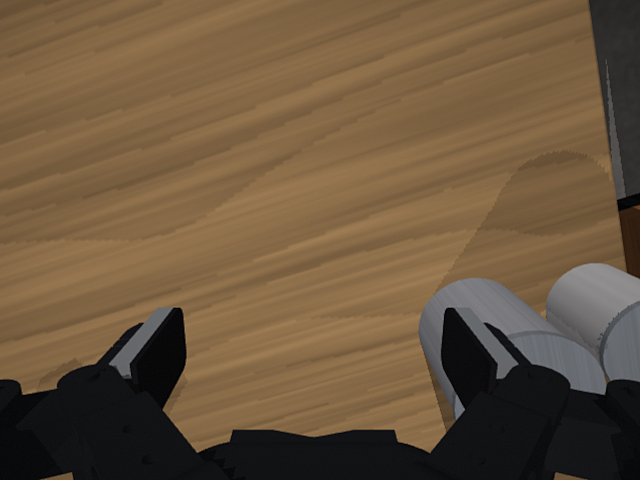

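Top view: wooden plates are at (392,251) and (381,333). Pink look-alikes are at (384,180) and (502,298). The cassette is around (255,280), the glue at (314,180), the plane at (217,205) and the block at (147,285). Next I need to find which wooden plate is thick, so I'll crop closer.

```bash
python3 - <<'E'
import cv2,numpy as np
s=cv2.imread("pics/scene0.png");t=cv2.imread("pics/top0.png")
a=cv2.resize(s[170:270,245:380],None,fx=5,fy=5,interpolation=cv2.INTER_CUBIC)
b=cv2.resize(t[220:370,190:450],None,fx=3,fy=3,interpolation=cv2.INTER_CUBIC)
cv2.imwrite("pics/cs.png",a);cv2.imwrite("pics/ct.png",b)
c=cv2.resize(s[170:330,340:470],None,fx=3.7,fy=3.7,interpolation=cv2.INTER_CUBIC);cv2.imwrite("pics/cc.png",c)
E
```

```text
(no output)
```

View pics/cs.png

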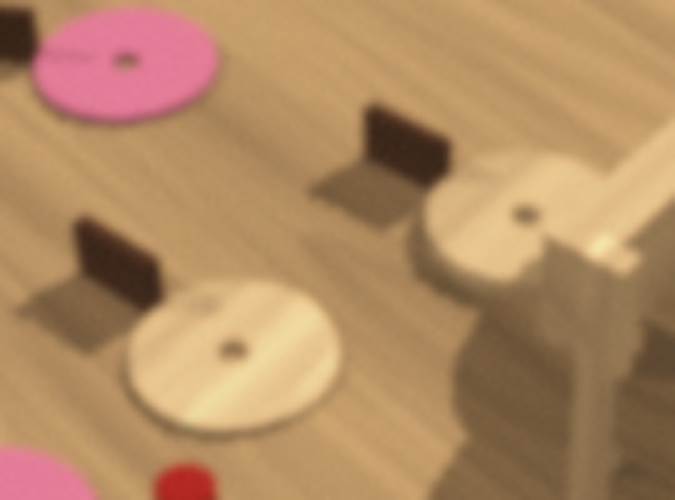

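View pics/ct.png

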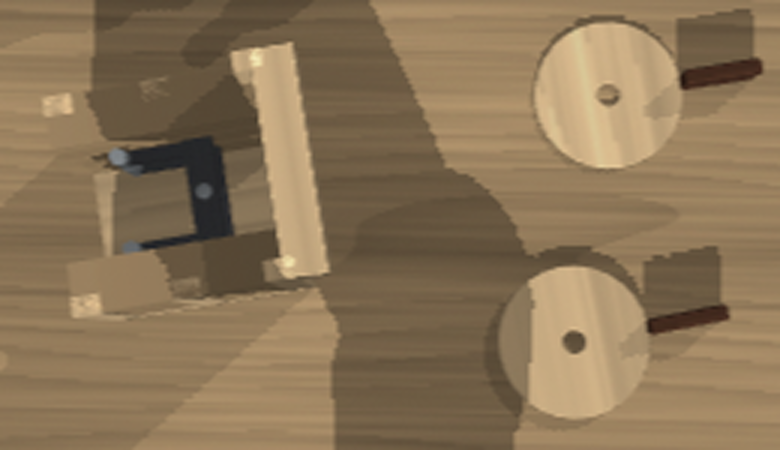

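View pics/cc.png

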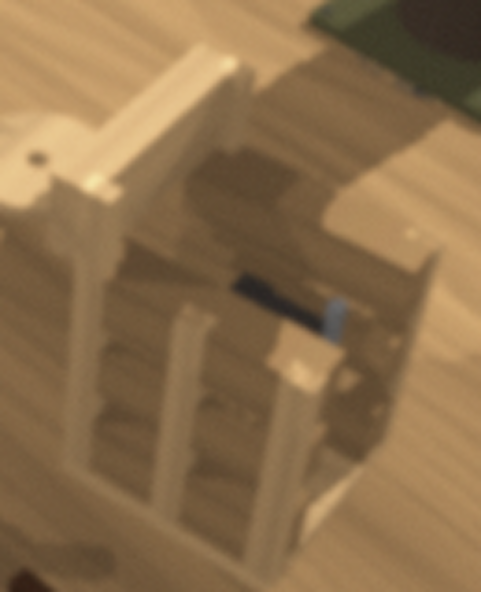

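The plate at (381,333) has the wide contact shadow and the thick rim, so it should be the thick one. The plate at (392,251) should be the thin one. I'll measure both, and triangulate the heights to check.

```bash
cat > h.py <<'E'
import numpy as np,cv2
from scipy.spatial.transform import Rotation as R
from rig import r
P={n:r.camera_params(n) for n in("scene","top")}
def ray(p,uv):
    K=p["mtx"];d=np.array([(uv[0]-K[0,2])/K[0,0],-(uv[1]-K[1,2])/K[1,1],-1.])
    T=p["cam_to_world"];return T[:3,3],T[:3,:3]@d
def onz(p,uv,z):
    o,d=ray(p,uv);return o+d*(z-o[2])/d[2]
def proj(p,X):
    T=p["cam_to_world"];c=T[:3,:3].T@(np.asarray(X)-T[:3,3]);K=p["mtx"]
    return np.array([K[0,2]+K[0,0]*c[0]/-c[2],K[1,2]+K[1,1]*c[1]/c[2]])
def tri(p1,u1,p2,u2):
    o1,d1=ray(p1,u1);o2,d2=ray(p2,u2)
    s=np.linalg.lstsq(np.c_[d1,-d2],o2-o1,rcond=None)[0]
    a=o1+d1*s[0];b=o2+d2*s[1];return (a+b)/2,np.linalg.norm(a-b)
E
python3 - <<'E'
from h import *
t=cv2.imread("pics/top0.png").astype(int)
print("px",t[251,375],t[233,400],t[333,365],t[350,381],t[320,440],t[245,430],t[326,420],t[250,391])
# grip mask: dark reddish
b,g,rr=t[...,0],t[...,1],t[...,2]
m=((rr<95)&(rr-b>18)&(rr-g>15)).astype(np.uint8)
n,l,st,c=cv2.connectedComponentsWithStats(m)
for i in range(1,n):
    if st[i,4]>40: print("grip",st[i],c[i])
hsv=cv2.cvtColor(cv2.imread("pics/top0.png"),cv2.COLOR_BGR2HSV)
for y,x in[(251,375),(333,375),(333,362),(290,420),(360,420),(333,350)]:print(y,x,hsv[y,x])
E
```

```text
px [129 169 198] [128 168 195] [ 91 119 140] [129 170 198] [ 94 128 153] [34 47 74] [29 42 65] [ 98 134 160]
grip [ 104   68  463   19 4922] [334.88175538  76.82405526]
grip [132 109  46   8 126] [155.33333333 113.03174603]
grip [138 121  21   6  47] [147.        123.9787234]
grip [ 60 135  17   7  41] [ 69.58536585 137.90243902]
grip [356 134  19  27 216] [364.62037037 147.24537037]
grip [ 94 156  22   5  45] [104.95555556 159.06666667]
grip [610 179   4  73  84] [611.35714286 214.72619048]
grip [180 197  13  12 110] [186.21818182 202.64545455]
grip [230 196  21   7  82] [241.31707317 198.63414634]
grip [417 239  27  11 179] [430.05586592 244.04469274]
grip [519 264  26  20 132] [532.18181818 273.96212121]
grip [406 321  27  10 141] [419.12765957 325.72340426]
grip [570 399  13  49 213] [573.99530516 421.16431925]
grip [596 399  13  50 233] [600.09871245 422.00858369]
251 375 [ 17  89 198]
333 375 [ 17  90 201]
333 362 [ 17  90 141]
290 420 [ 17  98 148]
360 420 [ 17  96 156]
333 350 [ 17  98 112]
```

```bash
python3 - <<'E'
from h import *
im=cv2.imread("pics/top0.png");g=im[...,2].astype(float)
sc=cv2.imread("pics/scene0.png")[...,2].astype(float)
def hole(g,u,v,w):
    p=g[v-w:v+w+1,u-w:u+w+1];ref=np.percentile(p,80);d=np.clip(ref-15-p,0,None)
    y,x=np.mgrid[v-w:v+w+1,u-w:u+w+1];return np.array([(d*x).sum(),(d*y).sum()])/d.sum()
for nm,ut,us,th in(("A",(392,251),(291,239),.006),("B",(381,333),(349,213),.014)):
    a=hole(g,*ut,7);s=hole(sc,*us,5)
    print(nm,a,s,"tri",tri(P["top"],a,P["scene"],s),"onz .006",onz(P["top"],a,.006),"onz .014",onz(P["top"],a,.014))
m=(im[...,2]>172).astype(np.uint8)
n,l,st,c=cv2.connectedComponentsWithStats(m)
for i in range(1,n):
    x,y=c[i]
    if st[i,4]>800 and 330<x<430 and 200<y<380:
        cn=max(cv2.findContours((l==i).astype(np.uint8),0,1)[0],key=cv2.contourArea);h=cv2.convexHull(cn)
        pts=h[:,0,:].astype(float)
        for z in(.006,.014):
            W=np.array([onz(P["top"],q,z)[:2] for q in pts])
            if x>385 or 1: 
                if x<390: W=W[pts[:,0]>368]
                A=np.c_[2*W,np.ones(len(W))];s=np.linalg.lstsq(A,(W**2).sum(1),rcond=None)[0]
                print(c[i],st[i],"z",z,"centre",s[:2],"diam",2*np.sqrt(s[2]+s[0]**2+s[1]**2))
# grips: minAreaRect of dark comps: top surface z .04
b,gg,rr=[im[...,k].astype(int) for k in range(3)]
m=((rr<95)&(rr-b>18)&(rr-gg>15)).astype(np.uint8)
n,l,st,c=cv2.connectedComponentsWithStats(m)
for i in range(1,n):
    if 130<st[i,4]<200 and 400<c[i][0]<440 and 200<c[i][1]<340:
        ys,xs=np.where(l==i);W=np.array([onz(P["top"],q,.04)[:2] for q in np.c_[xs,ys]])
        mu=W.mean(0);v=np.linalg.svd(W-mu)[2][0];pr=(W-mu)@v
        print("grip",c[i],mu,np.degrees(np.arctan2(v[1],v[0])),np.ptp(pr))
# header top
cv2.imwrite("pics/hd.png",cv2.resize(im[220:340,195:315],None,fx=5,fy=5,interpolation=cv2.INTER_CUBIC))
E
```

```text
A [392.91498959 251.57147814] [291.13160987 239.43008226] tri (array([ 0.61801867, -0.13580949,  0.00732732]), np.float64(0.0011000129744851656)) onz .006 [ 0.61860553 -0.13633462  0.006     ] onz .014 [ 0.61752196 -0.13547106  0.014     ]
B [380.9829081  333.51969284] [350.07174393 213.00441501] tri (array([ 0.42090029, -0.10706315,  0.01340524]), np.float64(0.0028294896877810345)) onz .006 [ 0.42186533 -0.1087726   0.006     ] onz .014 [ 0.42185331 -0.10805915  0.014     ]
[392.12716118 251.49637479] [ 368  228   64   48 1793] z 0.006 centre [ 0.61664537 -0.14261663] diam 0.12656268244114674
[392.12716118 251.49637479] [ 368  228   64   48 1793] z 0.014 centre [ 0.61557247 -0.14171885] diam 0.12587335527559979
[383.49295775 333.95646607] [ 366  309   40   51 1562] z 0.006 centre [ 0.42149139 -0.10838997] diam 0.1182153937338557
[383.49295775 333.95646607] [ 366  309   40   51 1562] z 0.014 centre [ 0.42148141 -0.10767861] diam 0.11757153030811959
grip [430.05586592 244.04469274] [ 0.63372749 -0.22046402] 101.51373018035767 0.06489573676938262
grip [419.12765957 325.72340426] [ 0.44153594 -0.19412886] -77.46302458881262 0.06166593709759713
```

View pics/hd.png

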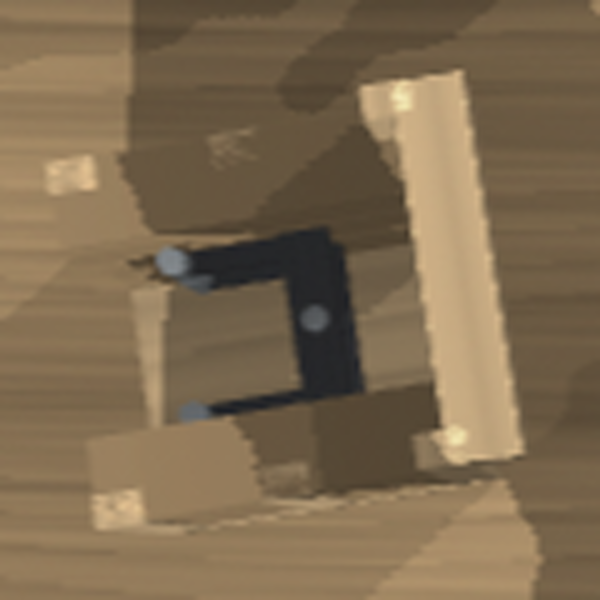

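```bash
python3 - <<'E'
from h import *
f=lambda x,y:(x/5-.4+195,y/5-.4+220)
a=onz(P["top"],f(463,70),.255);b=onz(P["top"],f(523,455),.255)
print(a,b,np.linalg.norm(a-b))
e=(a-b)[:2]/np.linalg.norm((a-b)[:2]); inx=np.array([-e[1],e[0]]) 
print("yaw in",np.degrees(np.arctan2(inx[1],inx[0])))
O=(a+b)[:2]/2+.022*inx;print("origin",O)
pin=onz(P["top"],f(315,317),.135)[:2];d=pin-O;print("pin",pin,"depth",d@inx,"lat",d@np.array([-inx[1],inx[0]]))
for u in((400,88),(445,440)): print(onz(P["top"],f(*u),.255))
for q in((70,173),(118,508)):
    for z in(.0,.13,.2,.255):
        w=onz(P["top"],f(*q),z)[:2]-O;print(q,z,w@inx,w@np.array([-inx[1],inx[0]]))
for z in(.1,.135,.15,.17):
  for q in((170,262),(193,412)):
    w=onz(P["top"],f(*q),z)[:2]-O;print("stop",z,w@inx,w@np.array([-inx[1],inx[0]]))
E
```

```text
[0.61725673 0.10406156 0.255     ] [0.46311832 0.07577176 0.255     ] 0.15671299017791088
yaw in 100.40003660555864
origin [0.53621609 0.11155523]
pin [0.52570855 0.17383437] depth 0.06315279862778102 lat -0.0009076988014598292
[0.60939565 0.12928077 0.255     ]
[0.46840711 0.10688087 0.255     ]
(70, 173) 0.0 0.18374664007157113 -0.10270303160092152
(70, 173) 0.13 0.16165949446387226 -0.08212330543986761
(70, 173) 0.2 0.1497664160597267 -0.07104191443006937
(70, 173) 0.255 0.1404218544564695 -0.06233510720808501
(118, 508) 0.0 0.1825875769599207 0.06121195544586456
(118, 508) 0.13 0.16060259813983682 0.06734322966310591
(118, 508) 0.2 0.14876453262133016 0.07064468501085122
(118, 508) 0.255 0.13946319542821778 0.07323868564122256
stop 0.1 0.12756990559757567 -0.0394585695873295
stop 0.1 0.12669925428538428 0.029033135384908478
stop 0.135 0.12262097051503205 -0.035124926448870775
stop 0.135 0.12177248404586644 0.03162313228058255
stop 0.15 0.12049999833679906 -0.033267650818102706
stop 0.15 0.11966101108607308 0.03273313095015716
stop 0.17 0.11767203543248841 -0.030791283310412025
stop 0.17 0.11684571380634856 0.034213129176256615
```

Triangulated hole heights are 7 mm for A and 13 mm for B, so A is thin and B is thick. The cassette mouth is at about (0.536, 0.1115) with inward yaw of about 100.4°. The header measures 156.7 mm against 156 mm nominal, which agrees. Next I raise the arm and swing over to the plates.

drive_tool:
  plan:
    - [[0,0,-0.055,0,0,0,0.6],[0,0,-0.055,0,0,0,0.6],[-0.03,0,-0.045,0,0,0.048,0.6],[-0.06,0,0,0,0,0.096,0.6],[-0.06,0,0,0,0,0.096,0.6],[-0.06,0,0,0,0,0.096,0.6],[-0.06,0,0,0,0,0.096,0.6],[-0.06,0,0,0,0,0.096,0.6],[-0.06,0,0,0,0,0.096,0.6],[-0.06,0,0,0,0,0.096,0.6],[-0.06,0,0,0,0,0.096,0.6],[-0.06,0,0,0,0,0.096,0.6],[-0.06,0,0,0,0,0.096,0.6],[-0.06,0,0,0,0,0.096,0.6],[-0.06,0,0,0,0,0.096,0.6],[-0.06,0,0,0,0,0.096,0.6],[-0.06,0,0,0,0,0.096,0.6],[-0.06,0,0,0,0,0.096,0.6],[-0.06,0,0,0,0,0.096,0.6],[-0.03,0,0,0,0,0.048,0.6]]
  grip_force: 40

```text
t: 2.65
position: [0.6182, -0.2142, 0.3859]
tcp_rot: [2.601, 1.76, -0.004]
contact_force: [-0.4, 0.5, 0.5]
finger_gap: 0.598
```

```bash
cat >> h.py <<'E'
LEAN=np.radians(40)
def Rt(yaw,lean=LEAN):
    I=np.array([np.cos(yaw),np.sin(yaw),0]);Z=np.array([0,0,1.])
    x=np.cos(lean)*I+np.sin(lean)*Z;z=-np.cos(lean)*Z+np.sin(lean)*I
    return np.c_[x,np.cross(z,x),z]
def plan(Rg,g,n,cur=None):
    """Rg target rot, g target grasp point (19mm behind tcp)"""
    s=r.state();p=np.array(s["position"]);Q=R.from_rotvec(s["tcp_rot"])
    if cur: p,Q=cur
    tp=np.asarray(g)+.019*Rg[:,2];T=R.from_matrix(Rg)
    w=(Q.inv()*T).as_rotvec()/n;dp=(tp-p)/n
    print("dist/row mm",np.linalg.norm(dp)*1e3,"deg/row",np.degrees(np.linalg.norm(w)))
    for k in range(n):
        print(list(np.round(np.r_[Q.inv().apply(dp),w],4)));Q=Q*R.from_rotvec(w)
    return tp,T
B=np.array([.4217,-.1078]);A=np.array([.6183,-.1362])
E
python3 - <<'E'
from h import *
print(r.state()["qpos"])
yaw=np.radians(102.8);I=np.array([np.cos(yaw),np.sin(yaw),0])
M=Rt(yaw);g=np.r_[B-.1*I[:2],.026]-.10*M[:,2]
plan(M,g,8)
E
```

```text
[ 0.13712412  0.61569541  0.25302831  1.24131769 -0.14772621  1.30338327
  0.00319152]
dist/row mm 42.75138534974259 deg/row 6.569562950539898
[np.float64(-0.0123), np.float64(-0.0169), np.float64(0.0373), np.float64(0.0262), np.float64(0.0848), np.float64(-0.0725)]
[np.float64(-0.0142), np.float64(-0.0169), np.float64(0.0366), np.float64(0.0262), np.float64(0.0848), np.float64(-0.0725)]
[np.float64(-0.0161), np.float64(-0.0171), np.float64(0.0357), np.float64(0.0262), np.float64(0.0848), np.float64(-0.0725)]
[np.float64(-0.0178), np.float64(-0.0174), np.float64(0.0348), np.float64(0.0262), np.float64(0.0848), np.float64(-0.0725)]
[np.float64(-0.0195), np.float64(-0.0178), np.float64(0.0336), np.float64(0.0262), np.float64(0.0848), np.float64(-0.0725)]
[np.float64(-0.0209), np.float64(-0.0184), np.float64(0.0324), np.float64(0.0262), np.float64(0.0848), np.float64(-0.0725)]
[np.float64(-0.0223), np.float64(-0.0192), np.float64(0.0311), np.float64(0.0262), np.float64(0.0848), np.float64(-0.0725)]
[np.float64(-0.0234), np.float64(-0.02), np.float64(0.0296), np.float64(0.0262), np.float64(0.0848), np.float64(-0.0725)]
```

drive_tool:
  plan:
    - [[-0.0123,-0.0169,0.0373,0.0262,0.0848,-0.0725,0.6],[-0.0142,-0.0169,0.0366,0.0262,0.0848,-0.0725,0.6],[-0.0161,-0.0171,0.0357,0.0262,0.0848,-0.0725,0.6],[-0.0178,-0.0174,0.0348,0.0262,0.0848,-0.0725,0.6],[-0.0195,-0.0178,0.0336,0.0262,0.0848,-0.0725,0.6],[-0.0209,-0.0184,0.0324,0.0262,0.0848,-0.0725,0.6],[-0.0223,-0.0192,0.0311,0.0262,0.0848,-0.0725,0.6],[-0.0234,-0.02,0.0296,0.0262,0.0848,-0.0725,0.6],[0,0,0,0,0,0,0.6]]

```text
t: 3.78
position: [0.4544, -0.2526, 0.084]
tcp_rot: [-1.576, -1.975, -0.573]
contact_force: [-0.0, 1.2, 0.4]
finger_gap: 0.598
```

```bash
python3 - <<'E'
from h import *
s=r.state();p=r.camera_params("wrist");im=r.camera("wrist");cv2.imwrite("pics/w1.png",im[:,:,::-1])
import pickle;pickle.dump(p,open("w1.pkl","wb"))
print(s["position"],R.from_rotvec(s["tcp_rot"]).as_matrix().round(3),s["qpos"],s["t"])
E
```

```text
[ 0.45440247 -0.25257563  0.08399992] [[-0.167  0.975 -0.15 ]
 [ 0.743  0.224  0.63 ]
 [ 0.648 -0.006 -0.762]] [ 0.76030359  1.05835091 -0.16894207  1.48719932 -0.3096034   1.18179727
  1.06251796] 3.775
```

View pics/w1.png

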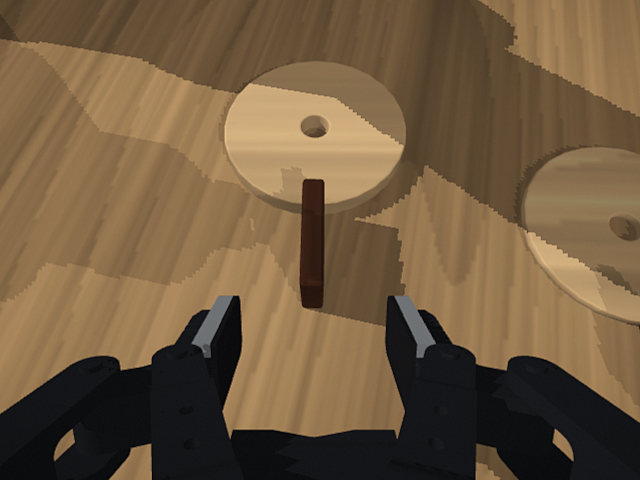

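The thick plate (hole at (314,126)) and its grip (top face from (313,180) to (312,284)) lie centred ahead of the open fingers. The thin plate is at the right, with its hole at (625,227). Now the refined measurement.

```bash
cat > m1.py <<'E'
from h import *;import pickle
p=pickle.load(open("w1.pkl","rb"));im=cv2.imread("pics/w1.png").astype(int)
b,g,rr=im[...,0],im[...,1],im[...,2]
m=((rr<110)&(rr-b>22)&(rr>1.6*b)).astype(np.uint8);m[:170]=0;m[315:]=0;m[:,:290]=0;m[:,340:]=0
for y in range(180,310,10):
    xs=np.where(m[y])[0];print(y,xs.min() if len(xs) else 0,xs.max() if len(xs) else 0,im[y,312])
h=onz(p,(314,125.5),.014);a=onz(p,(313.5,180),.04);o=onz(p,(312,284),.04);f=onz(p,(312,306),0)
print("hole",h,"in",a,"out",o,"foot",f,"len",np.linalg.norm(a-o))
d=(h-o)[:2];print("yaw",np.degrees(np.arctan2(d[1],d[0])),np.linalg.norm(d));d=(a-o)[:2];print("yaw grip",np.degrees(np.arctan2(d[1],d[0])))
print("thin hole",onz(p,(625,227),.006))
E
python3 m1.py
```

```text
180 304 322 [12 20 44]
190 302 323 [18 32 56]
200 302 323 [19 32 55]
210 290 324 [19 29 52]
220 301 339 [18 28 50]
230 301 339 [18 27 49]
240 301 339 [19 27 49]
250 301 339 [19 28 49]
260 300 339 [18 27 47]
270 300 339 [19 26 48]
280 299 339 [19 31 55]
290 300 339 [14 21 39]
300 301 339 [14 22 39]
hole [ 0.4218596  -0.10935124  0.014     ] in [ 0.4349749 -0.1676371  0.04     ] out [ 0.44753812 -0.2257834   0.04      ] foot [ 0.44696898 -0.22464924  0.        ] len 0.0594880377394662
yaw 102.43719443602318 0.11923017519466539
yaw grip 102.19204383466774
thin hole [ 0.61921105 -0.13715539  0.006     ]
```

```bash
python3 - <<'E'
from h import *
yaw=np.radians(102.4);I=np.array([np.cos(yaw),np.sin(yaw)])
plan(Rt(yaw),np.r_[np.array([.4218,-.1088])-.1*I,.027],4)
E
```

```text
dist/row mm 23.853423596374206 deg/row 0.1650752792180946
[np.float64(-0.0007), np.float64(-0.0008), np.float64(0.0238), np.float64(-0.0019), np.float64(-0.0009), np.float64(0.002)]
[np.float64(-0.0007), np.float64(-0.0009), np.float64(0.0238), np.float64(-0.0019), np.float64(-0.0009), np.float64(0.002)]
[np.float64(-0.0006), np.float64(-0.0009), np.float64(0.0238), np.float64(-0.0019), np.float64(-0.0009), np.float64(0.002)]
[np.float64(-0.0006), np.float64(-0.001), np.float64(0.0238), np.float64(-0.0019), np.float64(-0.0009), np.float64(0.002)]
```

drive_tool:
  plan:
    - [[-0.0007,-0.0008,0.0238,-0.0019,-0.0009,0.002,0.6],[-0.0007,-0.0009,0.0238,-0.0019,-0.0009,0.002,0.6],[-0.0006,-0.0009,0.0238,-0.0019,-0.0009,0.002,0.6],[-0.0006,-0.001,0.0238,-0.0019,-0.0009,0.002,0.6],[0,0,0,0,0,0,0.6],[0,0,0,0,0,0,0],[0,0,0,0,0,0,0],[0,0,0,0,0,0,0],[0,0,0,0,0,0,0]]
  grip_force: 90

```text
t: 4.95
position: [0.4423, -0.196, 0.0147]
tcp_rot: [-1.589, -1.984, -0.58]
contact_force: [0.2, -3.2, 7.2]
finger_gap: 0.128
```

```bash
python3 - <<'E'
from h import *
s=r.state();Q=R.from_rotvec(s["tcp_rot"]).as_matrix();print(s["t"],s["position"],"grasp",s["position"]-.019*Q[:,2],s["finger_gap"],s["contact_force"]);print(Q.round(3))
cv2.imwrite("pics/w2.png",r.camera("wrist")[:,:,::-1])
E
```

```text
4.95 [ 0.4423312  -0.19598246  0.0146719 ] grasp [ 0.44491094 -0.20786614  0.02927063] 0.12827529625150266 [ 0.17215069 -3.17354677  7.21449437]
[[-0.169  0.976 -0.136]
 [ 0.749  0.217  0.625]
 [ 0.64   0.004 -0.768]]
```

View pics/w2.png

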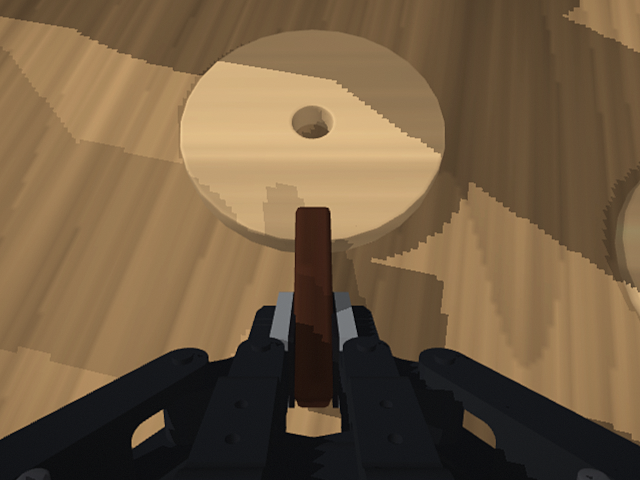

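The grip is held (gap 0.128, about 11–12 mm) and the plate is undisturbed, with its hole at (312,122). Next I lift it and carry it to a point in front of the lower slot.

```bash
cat >> h.py <<'E'
import pickle
O=np.array([.5362,.1116]);CY=np.radians(100.4)
CI=np.array([np.cos(CY),np.sin(CY)]);CL=np.array([-CI[1],CI[0]])
def platepose(xy,z,yaw): # z underside
    T=np.eye(4);T[:3,:3]=R.from_euler('z',yaw).as_matrix();T[:3,3]=[*xy,z];return T
def tool():
    s=r.state();T=np.eye(4);T[:3,:3]=R.from_rotvec(s["tcp_rot"]).as_matrix();T[:3,3]=s["position"];return T
def cas(d,lat,z): return platepose(O+d*CI+lat*CL,z,CY)
def go(TP,rel,n,cur=None):
    T=TP@np.linalg.inv(rel);return plan(T[:3,:3],T[:3,3]-.019*T[:3,2],n,cur)
def where(rel):
    T=tool()@rel;w=T[:2,3]-O
    print("plate d %.4f lat %.4f z %.4f yaw-c %.2f tilt %s"%(w@CI,w@CL,T[2,3],np.degrees(R.from_matrix(T[:3,:3]).as_euler('zyx')[0]-CY),(T[:3,2]).round(4)), "F",r.state()["contact_force"].round(1),"t",r.state()["t"])
E
python3 - <<'E'
from h import *
p=r.camera_params("wrist");h=onz(p,(312.3,122),.014);print(h)
rel=np.linalg.inv(tool())@platepose((.4218,-.1088),0,np.radians(102.4));pickle.dump(rel,open("rel.pkl","wb"))
c=go(platepose((.4218,-.1088),.0735,np.radians(102.4)),rel,3)
go(cas(-.085,0,.0735),rel,5,c)
E
```

```text
[ 0.42285396 -0.10956951  0.014     ]
dist/row mm 24.500000000000004 deg/row 7.287566289876366e-15
[np.float64(0.0157), np.float64(0.0001), np.float64(-0.0188), np.float64(-0.0), np.float64(-0.0), np.float64(0.0)]
[np.float64(0.0157), np.float64(0.0001), np.float64(-0.0188), np.float64(-0.0), np.float64(-0.0), np.float64(0.0)]
[np.float64(0.0157), np.float64(0.0001), np.float64(-0.0188), np.float64(-0.0), np.float64(-0.0), np.float64(0.0)]
dist/row mm 37.19269802767015 deg/row 0.3999999999999981
[np.float64(0.0161), np.float64(0.0306), np.float64(0.0136), np.float64(-0.0045), np.float64(-0.0), np.float64(0.0054)]
[np.float64(0.0163), np.float64(0.0305), np.float64(0.0137), np.float64(-0.0045), np.float64(-0.0), np.float64(0.0054)]
[np.float64(0.0164), np.float64(0.0303), np.float64(0.0139), np.float64(-0.0045), np.float64(-0.0), np.float64(0.0054)]
[np.float64(0.0166), np.float64(0.0302), np.float64(0.014), np.float64(-0.0045), np.float64(-0.0), np.float64(0.0054)]
[np.float64(0.0168), np.float64(0.03), np.float64(0.0141), np.float64(-0.0045), np.float64(-0.0), np.float64(0.0054)]
```

drive_tool:
  plan:
    - [[0.0157,0.0001,-0.0188,0,0,0,0],[0.0157,0.0001,-0.0188,0,0,0,0],[0.0157,0.0001,-0.0188,0,0,0,0],[0.0161,0.0306,0.0136,-0.0045,0,0.0054,0],[0.0163,0.0305,0.0137,-0.0045,0,0.0054,0],[0.0164,0.0303,0.0139,-0.0045,0,0.0054,0],[0.0166,0.0302,0.014,-0.0045,0,0.0054,0],[0.0168,0.03,0.0141,-0.0045,0,0.0054,0],[0,0,0,0,0,0,0]]

```text
t: 6.12
position: [0.5699, -0.055, 0.0877]
tcp_rot: [-1.619, -1.962, -0.596]
contact_force: [-0.5, 0.2, -2.4]
finger_gap: 0.13
```

```bash
python3 - <<'E'
from h import *
rel=pickle.load(open("rel.pkl","rb"));where(rel);print(r.state()["qpos"])
pickle.dump(r.camera_params("wrist"),open("w3.pkl","wb"))
cv2.imwrite("pics/w3.png",r.camera("wrist")[:,:,::-1]);cv2.imwrite("pics/t3.png",r.camera("top")[:,:,::-1]);cv2.imwrite("pics/s3.png",r.camera("scene")[:,:,::-1])
E
```

```text
plate d -0.0803 lat -0.0014 z 0.0733 yaw-c 0.29 tilt [-0.0013 -0.0037  1.    ] F [-0.5  0.2 -2.4] t 6.125
[ 0.47243345  1.03652678 -0.25056336  1.55516341 -0.47686406  0.97522239
  0.84866949]
```

View pics/w3.png

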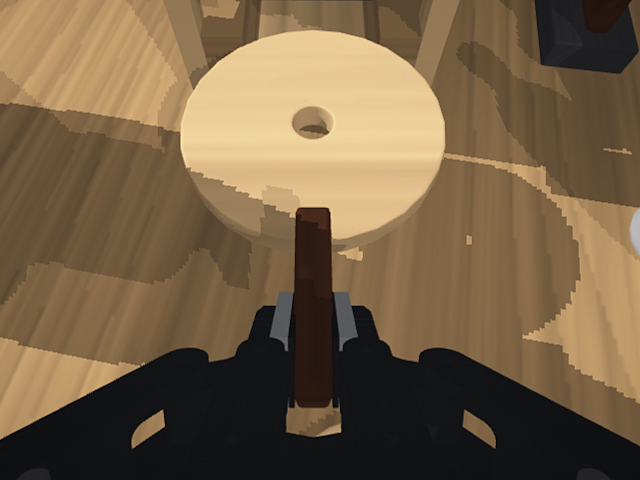

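View pics/s3.png

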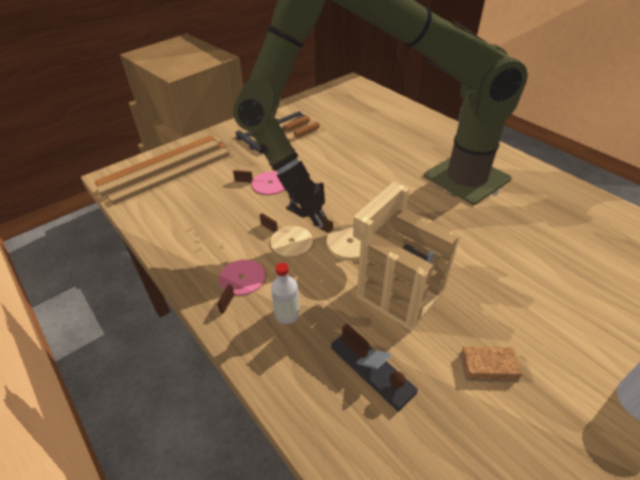

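The plate has not slipped in the grip (hole still at (312,122)). The cassette posts show at the top edges of the wrist view, near (185,30) and (437,35). I'll use them to check the lateral alignment.

```bash
python3 - <<'E'
from h import *
p=pickle.load(open("w3.pkl","rb"))
im=cv2.imread("pics/w3.png")
for lat in(.064,.078,-.064,-.078):
    for z in(0.,.03,.065,.1):
        q=O+lat*CL;u=proj(p,[*q,z]);print(lat,z,u.round(1))
c=cv2.resize(im[0:110,150:480],None,fx=2.4,fy=2.4,interpolation=cv2.INTER_CUBIC)
cv2.imwrite("pics/c3.png",c)
E
```

```text
0.064 0.0 [219.6 114.1]
0.064 0.03 [210.8  82.1]
0.064 0.065 [198.   35.7]
0.064 0.1 [181.4 -24.3]
0.078 0.0 [200.  113.9]
0.078 0.03 [189.2  81.8]
0.078 0.065 [173.6  35.5]
0.078 0.1 [153.5 -24.6]
-0.064 0.0 [399.1 115.8]
-0.064 0.03 [407.8  84. ]
-0.064 0.065 [420.3  38. ]
-0.064 0.1 [436.6 -21.6]
-0.078 0.0 [418.7 116. ]
-0.078 0.03 [429.3  84.2]
-0.078 0.065 [444.6  38.2]
-0.078 0.1 [464.4 -21.3]
```

View pics/c3.png

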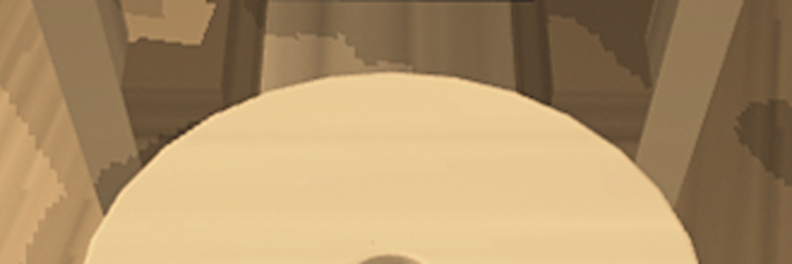

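```bash
python3 - <<'E'
from h import *
p=pickle.load(open("w3.pkl","rb"))
h=onz(p,(312.3,122),.0873);w=h[:2]-O;print("hole d,lat",w@CI,w@CL)
for z,a,b in((.065,197.1,422.9),(.065,177.9,443.8)):
    A=onz(p,(a,36),z)[:2]-O;B=onz(p,(b,38),z)[:2]-O;print(A@CI,A@CL,B@CI,B@CL,(A+B)@CL/2)
rel=pickle.load(open("rel.pkl","rb"))
c=go(cas(-.055,-.0015,.0735),rel,2)
go(cas(.045,-.0012,.0735),rel,5,c)
E
```

```text
hole d,lat -0.08133545062267511 -0.002225709074457816
-0.00023700483263539192 0.06449194102311341 5.9310282334076175e-06 -0.06548585212482987 -0.0004969555508582321
-0.0003962833439191543 0.07549845877770942 0.00017996028196413764 -0.07756401430428214 -0.001032777763286367
dist/row mm 15.109925496661264 deg/row 0.0745553369898939
[np.float64(0.0121), np.float64(0.0015), np.float64(0.0089), np.float64(-0.0009), np.float64(0.0001), np.float64(-0.001)]
[np.float64(0.0121), np.float64(0.0015), np.float64(0.0089), np.float64(-0.0009), np.float64(0.0001), np.float64(-0.001)]
dist/row mm 20.0000899997975 deg/row 0.0
[np.float64(0.0154), np.float64(-0.0), np.float64(0.0128), np.float64(0.0), np.float64(0.0), np.float64(0.0)]
[np.float64(0.0154), np.float64(-0.0), np.float64(0.0128), np.float64(0.0), np.float64(0.0), np.float64(0.0)]
[np.float64(0.0154), np.float64(-0.0), np.float64(0.0128), np.float64(0.0), np.float64(0.0), np.float64(0.0)]
[np.float64(0.0154), np.float64(-0.0), np.float64(0.0128), np.float64(0.0), np.float64(0.0), np.float64(0.0)]
[np.float64(0.0154), np.float64(-0.0), np.float64(0.0128), np.float64(0.0), np.float64(0.0), np.float64(0.0)]
```

```bash
python3 - <<'E'
from h import *
rel=pickle.load(open("rel.pkl","rb"))
c=go(cas(-.06,.0001,.0735),rel,2)
go(cas(.045,.0001,.0735),rel,6,c)
E
```

```text
dist/row mm 12.560521105185673 deg/row 0.0745553369898939
[np.float64(0.0102), np.float64(0.0007), np.float64(0.0073), np.float64(-0.0009), np.float64(0.0001), np.float64(-0.001)]
[np.float64(0.0102), np.float64(0.0007), np.float64(0.0073), np.float64(-0.0009), np.float64(0.0001), np.float64(-0.001)]
dist/row mm 17.499999999999996 deg/row 0.0
[np.float64(0.0134), np.float64(0.0), np.float64(0.0112), np.float64(0.0), np.float64(0.0), np.float64(0.0)]
[np.float64(0.0134), np.float64(0.0), np.float64(0.0112), np.float64(0.0), np.float64(0.0), np.float64(0.0)]
[np.float64(0.0134), np.float64(0.0), np.float64(0.0112), np.float64(0.0), np.float64(0.0), np.float64(0.0)]
[np.float64(0.0134), np.float64(0.0), np.float64(0.0112), np.float64(0.0), np.float64(0.0), np.float64(0.0)]
[np.float64(0.0134), np.float64(0.0), np.float64(0.0112), np.float64(0.0), np.float64(0.0), np.float64(0.0)]
[np.float64(0.0134), np.float64(0.0), np.float64(0.0112), np.float64(0.0), np.float64(0.0), np.float64(0.0)]
```

drive_tool:
  plan:
    - [[0.0102,0.0007,0.0073,-0.0009,0.0001,-0.001,0],[0.0102,0.0007,0.0073,-0.0009,0.0001,-0.001,0],[0.0134,0,0.0112,0,0,0,0],[0.0134,0,0.0112,0,0,0,0],[0.0134,0,0.0112,0,0,0,0],[0,0,0,0,0,0,0]]

```text
t: 7.02
position: [0.5544, 0.0204, 0.0893]
tcp_rot: [-1.619, -1.96, -0.595]
contact_force: [-0.9, 0.6, -1.6]
finger_gap: 0.13
```

```bash
python3 - <<'E'
from h import *
rel=pickle.load(open("rel.pkl","rb"));where(rel)
pickle.dump(r.camera_params("wrist"),open("w4.pkl","wb"))
cv2.imwrite("pics/w4.png",r.camera("wrist")[:,:,::-1])
E
```

```text
plate d -0.0034 lat 0.0003 z 0.0750 yaw-c 0.25 tilt [-0.     -0.0041  1.    ] F [-0.9  0.6 -1.6] t 7.025
```

View pics/w4.png

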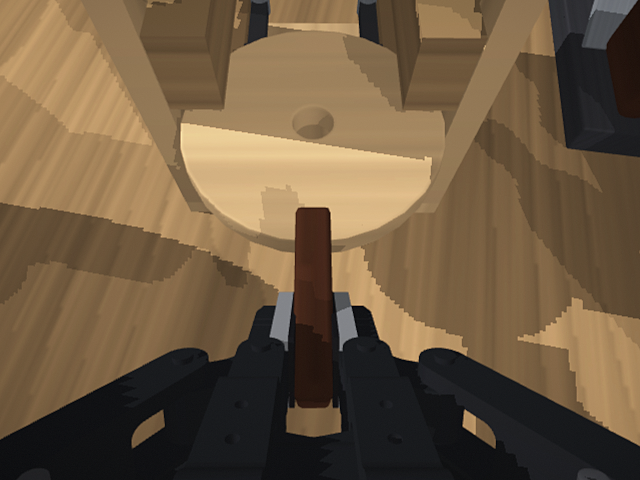

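The plate is in the mouth and centred between the posts: hole at (312,123), stop arms at (258,20) and (370,20). I continue, then feel for the stops.

drive_tool:
  plan:
    - [[0.0128,0,0.012,0,0,0,0],[0.0128,0,0.012,0,0,0,0],[0.0134,0,0.0112,0,0,0,0],[0,0,0,0,0,0,0]]

```text
t: 7.58
position: [0.5445, 0.0721, 0.0874]
tcp_rot: [-1.619, -1.96, -0.595]
contact_force: [1.0, -1.0, -1.0]
finger_gap: 0.126
```

```bash
python3 - <<'E'
from h import *
rel=pickle.load(open("rel.pkl","rb"));where(rel)
E
```

```text
plate d 0.0493 lat 0.0006 z 0.0731 yaw-c 0.27 tilt [ 0.     -0.0044  1.    ] F [ 1. -1. -1.] t 7.575
```

drive_tool:
  plan:
    - [[0.0031,0,0.0026,0,0,0,0],[0.0031,0,0.0026,0,0,0,0],[0,0,0,0,0,0,0]]

```text
t: 7.95
position: [0.544, 0.0773, 0.0868]
tcp_rot: [-1.624, -1.959, -0.595]
contact_force: [0.3, -1.5, -1.2]
finger_gap: 0.127
```

drive_tool:
  plan:
    - [[0.0015,0,0.0013,0,0,0,0],[0.0015,0,0.0013,0,0,0,0],[0,0,0,0,0,0,0]]

```text
t: 8.32
position: [0.5433, 0.0814, 0.0867]
tcp_rot: [-1.624, -1.959, -0.595]
contact_force: [0.6, -0.4, -1.4]
finger_gap: 0.121
```

drive_tool:
  plan:
    - [[0.0015,0,0.0013,0,0,0,0],[0.0015,0,0.0013,0,0,0,0],[0,0,0,0,0,0,0]]

```text
t: 8.7
position: [0.5425, 0.0854, 0.0867]
tcp_rot: [-1.623, -1.959, -0.595]
contact_force: [0.6, 0.3, -2.2]
finger_gap: 0.129
```

```bash
python3 - <<'E'
from h import *
rel=pickle.load(open("rel.pkl","rb"));where(rel)
E
```

```text
plate d 0.0627 lat -0.0000 z 0.0722 yaw-c 0.08 tilt [-6.0e-04 -2.3e-03  1.0e+00] F [ 0.6  0.3 -2.2] t 8.7
```

drive_tool:
  plan:
    - [[0.0015,0,0.0012,0,0,0,0],[0.0015,0,0.0012,0,0,0,0],[0,0,0,0,0,0,0]]

```text
t: 9.07
position: [0.5424, 0.0863, 0.0863]
tcp_rot: [-1.628, -1.961, -0.594]
contact_force: [-0.1, -6.6, 1.0]
finger_gap: 0.128
```

drive_tool:
  plan:
    - [[0.0015,0,0.0012,0,0,0,0],[0.0015,0,0.0012,0,0,0,0],[0,0,0,0,0,0,0]]

```text
t: 9.45
position: [0.5424, 0.0864, 0.0858]
tcp_rot: [-1.634, -1.962, -0.592]
contact_force: [-1.8, -17.6, 5.7]
finger_gap: 0.124
```

```bash
python3 - <<'E'
from h import *
rel=pickle.load(open("rel.pkl","rb"));where(rel)
E
```

```text
plate d 0.0636 lat -0.0006 z 0.0706 yaw-c -0.22 tilt [-0.0029  0.0059  1.    ] F [ -1.8 -17.6   5.7] t 9.45
```

The stops are felt at a depth of about 63.6 mm (17 N). I back the command off to near zero force, then lower.

drive_tool:
  plan:
    - [[-0.0015,0,-0.0012,0,0,0,0],[-0.0012,0,-0.001,0,0,0,0],[0,0,0,0,0,0,0]]

```text
t: 9.82
position: [0.5424, 0.0863, 0.0862]
tcp_rot: [-1.629, -1.961, -0.594]
contact_force: [-1.1, -7.7, 2.4]
finger_gap: 0.128
```

drive_tool:
  plan:
    - [[-0.001,0,0.0012,0,0,0,0],[-0.001,0,0.0012,0,0,0,0],[-0.001,0,0.0012,0,0,0,0],[0,0,0,0,0,0,0]]

```text
t: 10.32
position: [0.5423, 0.0864, 0.0813]
tcp_rot: [-1.629, -1.961, -0.593]
contact_force: [-0.4, -6.4, 0.9]
finger_gap: 0.126
```

```bash
python3 - <<'E'
from h import *
rel=pickle.load(open("rel.pkl","rb"));where(rel)
E
```

```text
plate d 0.0636 lat -0.0003 z 0.0665 yaw-c -0.07 tilt [-0.0015  0.0018  1.    ] F [-0.4 -6.4  0.9] t 10.325
```

drive_tool:
  plan:
    - [[-0.001,0,0.0012,0,0,0,0],[-0.0005,0,0.0006,0,0,0,0],[0,0,0,0,0,0,0]]

```text
t: 10.7
position: [0.5424, 0.0864, 0.0797]
tcp_rot: [-1.628, -1.96, -0.594]
contact_force: [-1.8, -8.5, 5.0]
finger_gap: 0.128
```

```bash
python3 - <<'E'
from h import *
rel=pickle.load(open("rel.pkl","rb"));where(rel)
cv2.imwrite("pics/w5.png",r.camera("wrist")[:,:,::-1]);cv2.imwrite("pics/t5.png",r.camera("top")[:,:,::-1])
E
```

```text
plate d 0.0636 lat -0.0003 z 0.0649 yaw-c -0.07 tilt [-0.0015  0.0011  1.    ] F [-1.8 -8.5  5. ] t 10.7
```

View pics/w5.png

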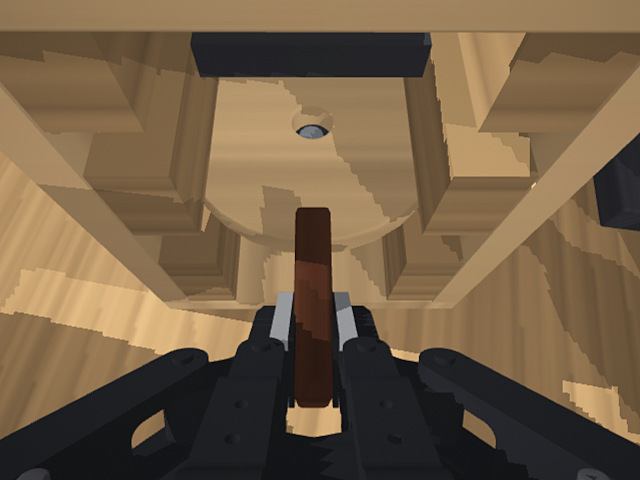

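Plate seated: the pin's top is visible inside the hole at (312,131) and the underside is at 64.9 mm. I release and retreat along the fingers.

drive_tool:
  plan:
    - [[0,0,0,0,0,0,0.6],[0,0,0,0,0,0,0.6],[0,0,0,0,0,0,0.6],[0,0,-0.015,0,0,0,0.6],[0,0,-0.03,0,0,0,0.6],[0,0,-0.04,0,0,0,0.6],[0,0,-0.03,0,0,0,0.6],[0,0,0,0,0,0,0.6]]

```text
t: 11.8
position: [0.5568, 0.0139, 0.1696]
tcp_rot: [-1.63, -1.962, -0.598]
contact_force: [-0.4, 0.1, -0.5]
finger_gap: 0.599
```

```bash
python3 - <<'E'
from h import *
pickle.dump(r.camera_params("wrist"),open("w6.pkl","wb"))
cv2.imwrite("pics/w6.png",r.camera("wrist")[:,:,::-1])
s=r.state();print(s["t"],s["contact_force"])
yaw=np.radians(101);I=np.array([np.cos(yaw),np.sin(yaw)])
M=Rt(yaw);g=np.r_[np.array([.619,-.137])-.1*I,.027]-.10*M[:,2]
print(g)
plan(M,g,6)
E
```

```text
11.85 [0.25915961 0.05183215 0.34123162]
[ 0.65034587 -0.2982605   0.10360444]
dist/row mm 54.2758104295603 deg/row 0.10959482061260381
[np.float64(-0.0487), np.float64(0.0059), np.float64(-0.0233), np.float64(0.0018), np.float64(0.0005), np.float64(-0.0004)]
[np.float64(-0.0487), np.float64(0.0058), np.float64(-0.0233), np.float64(0.0018), np.float64(0.0005), np.float64(-0.0004)]
[np.float64(-0.0487), np.float64(0.0058), np.float64(-0.0233), np.float64(0.0018), np.float64(0.0005), np.float64(-0.0004)]
[np.float64(-0.0487), np.float64(0.0057), np.float64(-0.0234), np.float64(0.0018), np.float64(0.0005), np.float64(-0.0004)]
[np.float64(-0.0486), np.float64(0.0056), np.float64(-0.0234), np.float64(0.0018), np.float64(0.0005), np.float64(-0.0004)]
[np.float64(-0.0486), np.float64(0.0056), np.float64(-0.0234), np.float64(0.0018), np.float64(0.0005), np.float64(-0.0004)]
```

View pics/w6.png

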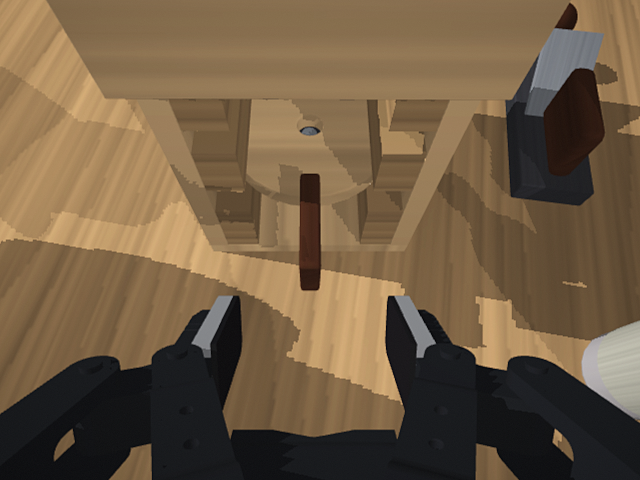

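The thick plate stays seated after release, with its pin visible in the hole at (309,129). Now the thin plate.

drive_tool:
  plan:
    - [[-0.0487,0.0059,-0.0233,0.0018,0.0005,-0.0004,0.6],[-0.0487,0.0058,-0.0233,0.0018,0.0005,-0.0004,0.6],[-0.0487,0.0058,-0.0233,0.0018,0.0005,-0.0004,0.6],[-0.0487,0.0057,-0.0234,0.0018,0.0005,-0.0004,0.6],[-0.0486,0.0056,-0.0234,0.0018,0.0005,-0.0004,0.6],[-0.0486,0.0056,-0.0234,0.0018,0.0005,-0.0004,0.6],[0,0,0,0,0,0,0.6]]

```text
t: 12.72
position: [0.6461, -0.288, 0.0822]
tcp_rot: [-1.618, -1.954, -0.584]
contact_force: [-1.2, 0.7, 0.3]
finger_gap: 0.598
```

```bash
python3 - <<'E'
from h import *
s=r.state();print(s["t"],s["position"],s["qpos"])
pickle.dump(r.camera_params("wrist"),open("w7.pkl","wb"))
cv2.imwrite("pics/w7.png",r.camera("wrist")[:,:,::-1])
E
```

```text
12.725 [ 0.64614512 -0.28799468  0.08216193] [ 0.61518787  1.30139808 -0.15297354  0.74580721 -0.35177879  1.59454463
  0.80683746]
```

View pics/w7.png

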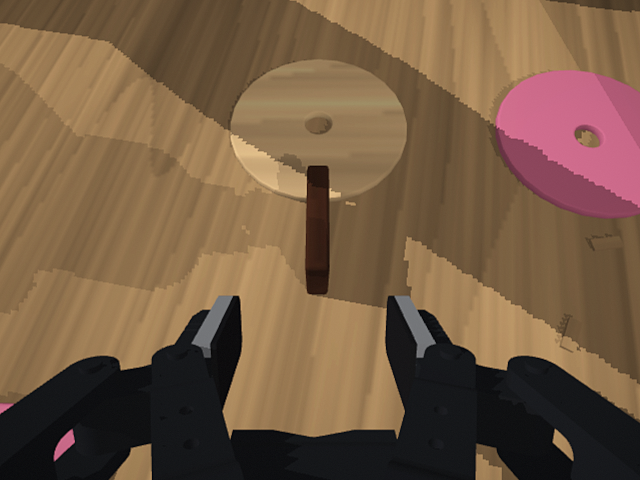

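The thin wooden plate is straight ahead: hole at (318,125), grip top from (318,166) to (317,270). The pink one at the right (587,136) stays alone.

```bash
python3 - <<'E'
from h import *
p=pickle.load(open("w7.pkl","rb"))
h=onz(p,(318.3,124.5),.006);a=onz(p,(317.5,166.5),.04);o=onz(p,(316.8,270),.04);f=onz(p,(317,293),0)
print(h,a,o,f,np.linalg.norm(a-o))
for d in((h-o)[:2],(a-o)[:2]):print(np.degrees(np.arctan2(d[1],d[0])),np.linalg.norm(d))
d=(h-o)[:2];yaw=np.arctan2(d[1],d[0]);I=d/np.linalg.norm(d)
c=(o[:2]+.12*I+h[:2])/2;print("centre",c)
plan(Rt(yaw),np.r_[c-.1*I,.028],4)
E
```

```text
[ 0.6206222  -0.13816565  0.006     ] [ 0.63060865 -0.19518532  0.04      ] [ 0.64134666 -0.25443557  0.04      ] [ 0.64124779 -0.25278617  0.        ] 0.060215425118538016
100.10651256388279 0.1181024823593408
100.2723084516844 0.060215425118538016
centre [ 0.62045572 -0.13723162]
dist/row mm 23.571693566473037 deg/row 0.24644458146613846
[np.float64(0.0005), np.float64(0.0004), np.float64(0.0236), np.float64(-0.0035), np.float64(-0.0011), np.float64(0.0023)]
[np.float64(0.0005), np.float64(0.0003), np.float64(0.0236), np.float64(-0.0035), np.float64(-0.0011), np.float64(0.0023)]
[np.float64(0.0005), np.float64(0.0002), np.float64(0.0236), np.float64(-0.0035), np.float64(-0.0011), np.float64(0.0023)]
[np.float64(0.0005), np.float64(0.0001), np.float64(0.0236), np.float64(-0.0035), np.float64(-0.0011), np.float64(0.0023)]
```

drive_tool:
  plan:
    - [[0.0005,0.0004,0.0236,-0.0035,-0.0011,0.0023,0.6],[0.0005,0.0003,0.0236,-0.0035,-0.0011,0.0023,0.6],[0.0005,0.0002,0.0236,-0.0035,-0.0011,0.0023,0.6],[0.0005,0.0001,0.0236,-0.0035,-0.0011,0.0023,0.6],[0,0,0,0,0,0,0.6],[0,0,0,0,0,0,0],[0,0,0,0,0,0,0],[0,0,0,0,0,0,0],[0,0,0,0,0,0,0]]

```text
t: 13.9
position: [0.6376, -0.2247, 0.0179]
tcp_rot: [-1.634, -1.955, -0.596]
contact_force: [-1.2, -2.3, 5.5]
finger_gap: 0.124
```

```bash
python3 - <<'E'
from h import *
s=r.state();T=tool();print(s["t"],s["position"]-.019*T[:3,2],s["finger_gap"],s["contact_force"]);print(T[:3,:3].round(3))
p=r.camera_params("wrist");pickle.dump(p,open("w8.pkl","wb"))
cv2.imwrite("pics/w8.png",r.camera("wrist")[:,:,::-1])
E
```

```text
13.9 [ 0.63971101 -0.23671171  0.03247206] 0.12403833607226321 [-1.16205873 -2.32251698  5.53267595]
[[-0.138  0.984 -0.109]
 [ 0.756  0.176  0.63 ]
 [ 0.64   0.005 -0.769]]
```

View pics/w8.png

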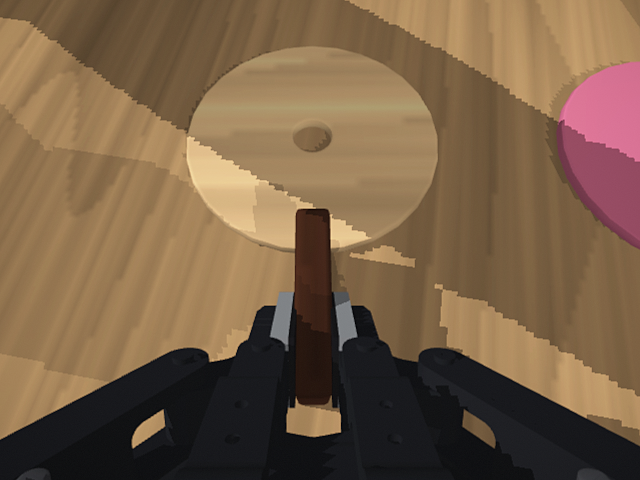

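```bash
python3 - <<'E'
from h import *
p=pickle.load(open("w8.pkl","rb"));print(onz(p,(312,136),.006))
rel=np.linalg.inv(tool())@platepose((.6205,-.1376),0,np.radians(100.2));pickle.dump(rel,open("rel2.pkl","wb"))
c=go(platepose((.6205,-.1376),.139,np.radians(100.2)),rel,4)
go(cas(-.085,0,.139),rel,3,c)
E
```

```text
[ 0.62154465 -0.13647183  0.006     ]
dist/row mm 34.75000000000001 deg/row 5.425765506519896e-15
[np.float64(0.0222), np.float64(0.0002), np.float64(-0.0267), np.float64(-0.0), np.float64(-0.0), np.float64(0.0)]
[np.float64(0.0222), np.float64(0.0002), np.float64(-0.0267), np.float64(-0.0), np.float64(-0.0), np.float64(0.0)]
[np.float64(0.0222), np.float64(0.0002), np.float64(-0.0267), np.float64(-0.0), np.float64(-0.0), np.float64(0.0)]
[np.float64(0.0222), np.float64(0.0002), np.float64(-0.0267), np.float64(-0.0), np.float64(-0.0), np.float64(0.0)]
dist/row mm 59.772962846808504 deg/row 0.0666666666666696
[np.float64(0.0449), np.float64(-0.0128), np.float64(0.0373), np.float64(0.0007), np.float64(0.0), np.float64(-0.0009)]
[np.float64(0.0449), np.float64(-0.0127), np.float64(0.0373), np.float64(0.0007), np.float64(0.0), np.float64(-0.0009)]
[np.float64(0.0449), np.float64(-0.0127), np.float64(0.0373), np.float64(0.0007), np.float64(0.0), np.float64(-0.0009)]
```

drive_tool:
  plan:
    - [[0.0222,0.0002,-0.0267,0,0,0,0],[0.0222,0.0002,-0.0267,0,0,0,0],[0.0222,0.0002,-0.0267,0,0,0,0],[0.0222,0.0002,-0.0267,0,0,0,0],[0.0337,-0.0095,0.028,0.0005,0,-0.0007,0],[0.0337,-0.0095,0.028,0.0005,0,-0.0007,0],[0.0337,-0.0095,0.028,0.0005,0,-0.0007,0],[0.0336,-0.0095,0.028,0.0005,0,-0.0007,0],[0,0,0,0,0,0,0]]

```text
t: 15.08
position: [0.567, -0.0537, 0.1566]
tcp_rot: [-1.62, -1.957, -0.593]
contact_force: [0.6, 0.7, 0.3]
finger_gap: 0.127
```

```bash
python3 - <<'E'
from h import *
rel=pickle.load(open("rel2.pkl","rb"));where(rel)
p=r.camera_params("wrist");pickle.dump(p,open("w9.pkl","wb"))
im=r.camera("wrist")[:,:,::-1];cv2.imwrite("pics/w9.png",im)
for lat in(.064,.078,-.064,-.078):
    for z in(.1,.13,.16):print(lat,z,proj(p,[*(O+lat*CL),z]).round(1))
E
```

```text
plate d -0.0793 lat 0.0017 z 0.1392 yaw-c 0.38 tilt [ 0.0034 -0.0046  1.    ] F [0.6 0.7 0.3] t 15.075
0.064 0.1 [214.3  83.8]
0.064 0.13 [203.7  44.7]
0.064 0.16 [190.5  -4. ]
0.078 0.1 [192.7  83.6]
0.078 0.13 [179.7  44.5]
0.078 0.16 [163.5  -4.1]
-0.064 0.1 [412.4  84.9]
-0.064 0.13 [423.3  45.9]
-0.064 0.16 [436.9  -2.5]
-0.078 0.1 [434.  85.]
-0.078 0.13 [447.3  46. ]
-0.078 0.16 [463.9  -2.4]
```

View pics/w9.png

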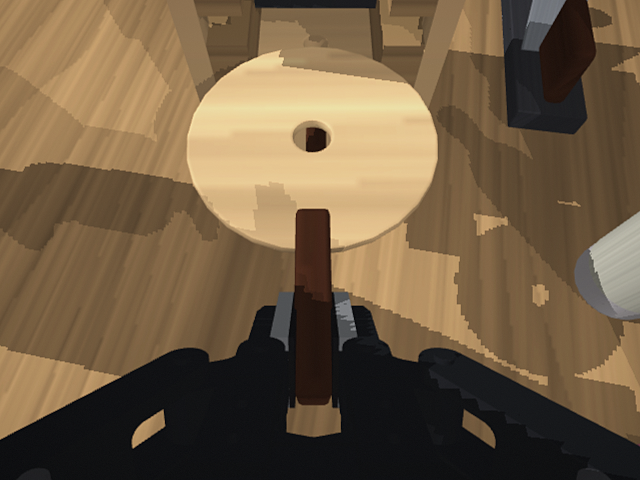

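```bash
python3 - <<'E'
from h import *
im=cv2.imread("pics/w9.png");cv2.imwrite("pics/c9.png",cv2.resize(im[0:110,150:480],None,fx=2.4,fy=2.4,interpolation=cv2.INTER_CUBIC))
p=pickle.load(open("w9.pkl","rb"))
h=onz(p,(312,136),.1452);w=h[:2]-O;print("hole d,lat",w@CI,w@CL)
E
```

```text
hole d,lat -0.07831268731199467 0.0004523836526230743
```

View pics/c9.png

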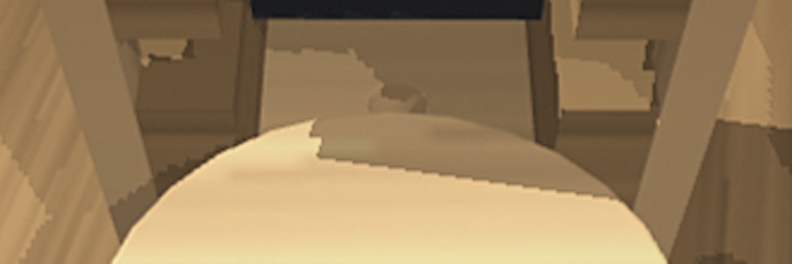

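Posts are centred about 0.9 mm to −lat and the hole sits at +0.45 mm, so I target model lat of about +0.3 mm.

```bash
python3 - <<'E'
from h import *
rel=pickle.load(open("rel2.pkl","rb"))
c=go(cas(-.062,.0003,.1387),rel,2)
go(cas(-.004,.0003,.1387),rel,4,c)
E
```

```text
dist/row mm 10.359387041173886 deg/row 0.10822036830844235
[np.float64(0.0081), np.float64(-0.0), np.float64(0.0064), np.float64(-0.0015), np.float64(-0.0007), np.float64(0.0008)]
[np.float64(0.0081), np.float64(-0.0), np.float64(0.0064), np.float64(-0.0015), np.float64(-0.0007), np.float64(0.0008)]
dist/row mm 14.499999999999996 deg/row 0.0
[np.float64(0.0111), np.float64(-0.0), np.float64(0.0093), np.float64(0.0), np.float64(0.0), np.float64(0.0)]
[np.float64(0.0111), np.float64(-0.0), np.float64(0.0093), np.float64(0.0), np.float64(0.0), np.float64(0.0)]
[np.float64(0.0111), np.float64(-0.0), np.float64(0.0093), np.float64(0.0), np.float64(0.0), np.float64(0.0)]
[np.float64(0.0111), np.float64(-0.0), np.float64(0.0093), np.float64(0.0), np.float64(0.0), np.float64(0.0)]
```

drive_tool:
  plan:
    - [[0.0081,0,0.0064,-0.0015,-0.0007,0.0008,0],[0.0081,0,0.0064,-0.0015,-0.0007,0.0008,0],[0.0111,0,0.0093,0,0,0,0],[0.0111,0,0.0093,0,0,0,0],[0.0111,0,0.0093,0,0,0,0],[0.0111,0,0.0093,0,0,0,0],[0,0,0,0,0,0,0]]

```text
t: 16.0
position: [0.5545, 0.0209, 0.1565]
tcp_rot: [-1.63, -1.957, -0.596]
contact_force: [0.1, -0.1, -0.9]
finger_gap: 0.123
```

```bash
python3 - <<'E'
from h import *
rel=pickle.load(open("rel2.pkl","rb"));where(rel)
p=r.camera_params("wrist");pickle.dump(p,open("w10.pkl","wb"))
cv2.imwrite("pics/w10.png",r.camera("wrist")[:,:,::-1])
go(cas(.045,.0003,.1385),rel,4)
E
```

```text
plate d -0.0037 lat -0.0001 z 0.1387 yaw-c 0.00 tilt [-0.e+00 -9.e-04  1.e+00] F [ 0.1 -0.1 -0.9] t 16.0
dist/row mm 12.559068541671797 deg/row 0.024136400174634448
[np.float64(0.0097), np.float64(-0.0002), np.float64(0.008), np.float64(0.0003), np.float64(0.0002), np.float64(-0.0002)]
[np.float64(0.0097), np.float64(-0.0002), np.float64(0.008), np.float64(0.0003), np.float64(0.0002), np.float64(-0.0002)]
[np.float64(0.0097), np.float64(-0.0002), np.float64(0.008), np.float64(0.0003), np.float64(0.0002), np.float64(-0.0002)]
[np.float64(0.0097), np.float64(-0.0002), np.float64(0.008), np.float64(0.0003), np.float64(0.0002), np.float64(-0.0002)]
```

View pics/w10.png

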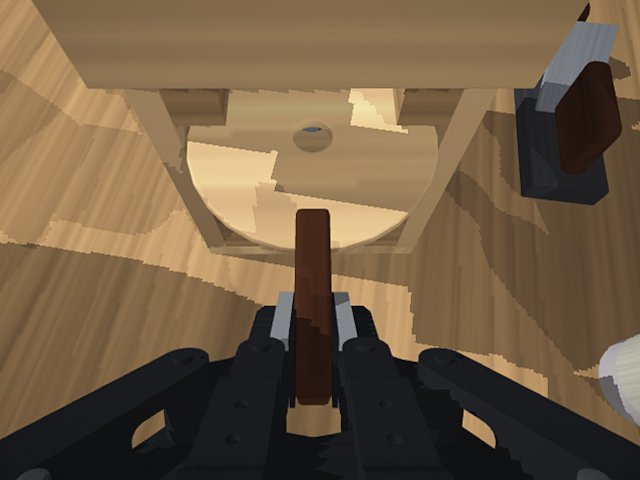

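The thin plate is in the mouth of the upper slot, centred between the posts with its hole at (312,136), and the lower pin is visible through the hole. I continue.

drive_tool:
  plan:
    - [[0.0097,-0.0002,0.008,0,0,0,0],[0.0097,-0.0002,0.008,0,0,0,0],[0.0097,-0.0002,0.008,0,0,0,0],[0.0097,-0.0002,0.008,0,0,0,0],[0,0,0,0,0,0,0]]

```text
t: 16.68
position: [0.5447, 0.0701, 0.1567]
tcp_rot: [-1.63, -1.957, -0.595]
contact_force: [0.9, -0.6, -0.5]
finger_gap: 0.123
```

```bash
python3 - <<'E'
from h import *
rel=pickle.load(open("rel2.pkl","rb"));where(rel)
E
```

```text
plate d 0.0464 lat 0.0006 z 0.1389 yaw-c -0.00 tilt [ 0.e+00 -8.e-04  1.e+00] F [ 0.9 -0.6 -0.5] t 16.675
```

drive_tool:
  plan:
    - [[0.003,0,0.0027,0,0,0,0],[0.003,0,0.0027,0,0,0,0],[0,0,0,0,0,0,0]]

```text
t: 17.05
position: [0.5438, 0.0765, 0.156]
tcp_rot: [-1.633, -1.956, -0.596]
contact_force: [-0.9, -0.3, -0.4]
finger_gap: 0.127
```

drive_tool:
  plan:
    - [[0.0015,0,0.0013,0,0,0,0],[0.0015,0,0.0013,0,0,0,0],[0,0,0,0,0,0,0]]

```text
t: 17.42
position: [0.5432, 0.0803, 0.1559]
tcp_rot: [-1.633, -1.956, -0.596]
contact_force: [0.5, 0.1, -0.9]
finger_gap: 0.127
```

drive_tool:
  plan:
    - [[0.0015,0,0.0013,0,0,0,0],[0.0015,0,0.0013,0,0,0,0],[0,0,0,0,0,0,0]]

```text
t: 17.8
position: [0.5424, 0.0844, 0.1559]
tcp_rot: [-1.633, -1.956, -0.596]
contact_force: [-0.3, -0.6, -0.7]
finger_gap: 0.125
```

```bash
python3 - <<'E'
from h import *
rel=pickle.load(open("rel2.pkl","rb"));where(rel)
E
```

```text
plate d 0.0609 lat 0.0001 z 0.1380 yaw-c -0.12 tilt [-3.e-04  2.e-04  1.e+00] F [-0.3 -0.6 -0.7] t 17.8
```

drive_tool:
  plan:
    - [[0.0015,0,0.0013,0,0,0,0],[0.0015,0,0.0013,0,0,0,0],[0,0,0,0,0,0,0]]

```text
t: 18.18
position: [0.5424, 0.0849, 0.1552]
tcp_rot: [-1.638, -1.958, -0.594]
contact_force: [-0.1, -8.2, 3.0]
finger_gap: 0.124
```

drive_tool:
  plan:
    - [[0.0015,0,0.0013,0,0,0,0],[0,0,0,0,0,0,0]]

```text
t: 18.42
position: [0.5424, 0.085, 0.1549]
tcp_rot: [-1.641, -1.958, -0.593]
contact_force: [-1.3, -13.3, 5.8]
finger_gap: 0.125
```

```bash
python3 - <<'E'
from h import *
rel=pickle.load(open("rel2.pkl","rb"));where(rel)
cv2.imwrite("pics/t11.png",r.camera("top")[:,:,::-1][200:360,170:330])
cv2.imwrite("pics/w11.png",r.camera("wrist")[:,:,::-1])
E
```

```text
plate d 0.0614 lat -0.0004 z 0.1365 yaw-c -0.38 tilt [-0.002   0.0066  1.    ] F [ -1.3 -13.3   5.8] t 18.425
```

View pics/w11.png

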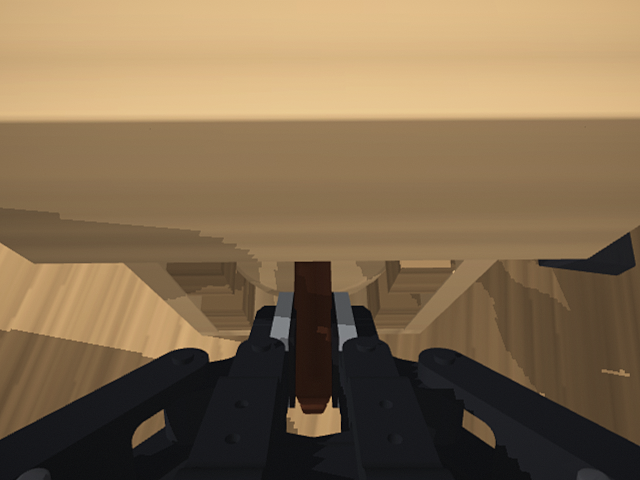

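Contact at 61.4 mm, which agrees within 2 mm with the upper pin depth of about 63 mm seen from the top camera, so this is the stops. I ease off and lower.

drive_tool:
  plan:
    - [[-0.0013,0,-0.0011,0,0,0,0],[0,0,0,0,0,0,0],[-0.001,0,0.0012,0,0,0,0],[-0.001,0,0.0012,0,0,0,0],[-0.001,0,0.0012,0,0,0,0],[0,0,0,0,0,0,0]]

```text
t: 19.27
position: [0.5426, 0.0848, 0.1504]
tcp_rot: [-1.639, -1.957, -0.594]
contact_force: [-0.6, -9.6, 3.0]
finger_gap: 0.125
```

```bash
python3 - <<'E'
from h import *
rel=pickle.load(open("rel2.pkl","rb"));where(rel)
E
```

```text
plate d 0.0612 lat -0.0005 z 0.1321 yaw-c -0.33 tilt [-0.0015  0.0047  1.    ] F [-0.6 -9.6  3. ] t 19.275
```

drive_tool:
  plan:
    - [[-0.001,0,0.0012,0,0,0,0],[-0.0005,0,0.0006,0,0,0,0],[0,0,0,0,0,0,0]]

```text
t: 19.65
position: [0.5427, 0.0847, 0.1481]
tcp_rot: [-1.64, -1.957, -0.594]
contact_force: [-0.0, -8.6, 3.9]
finger_gap: 0.127
```

```bash
python3 - <<'E'
from h import *
rel=pickle.load(open("rel2.pkl","rb"));where(rel)
cv2.imwrite("pics/t12.png",cv2.resize(r.camera("top")[:,:,::-1][200:350,170:370],None,fx=4,fy=4,interpolation=cv2.INTER_CUBIC))
E
```

```text
plate d 0.0611 lat -0.0006 z 0.1298 yaw-c -0.35 tilt [-0.0015  0.0049  1.    ] F [-0.  -8.6  3.9] t 19.65
```

View pics/t12.png

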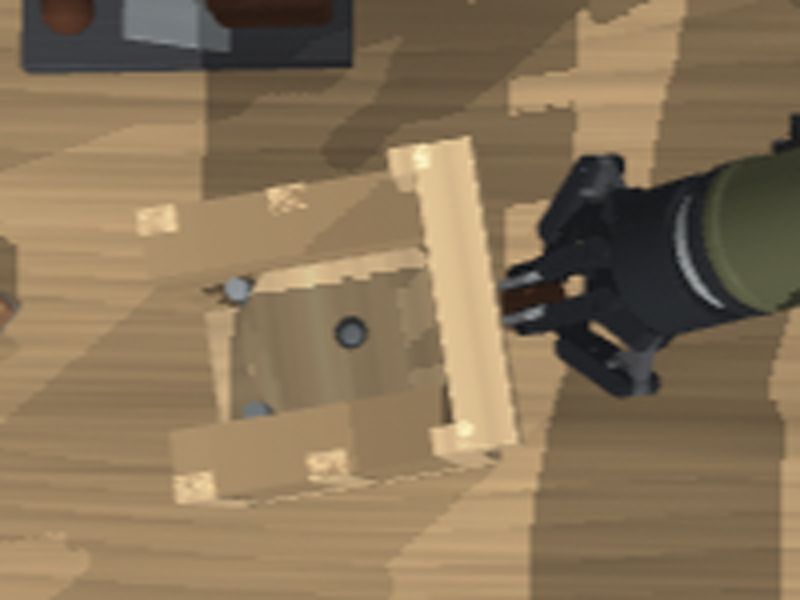

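From above, the pin sits concentric in the thin plate's hole at (351,332) in the crop, and the underside is at 129.8 mm. Release and retreat.

drive_tool:
  plan:
    - [[0,0,0,0,0,0,0.6],[0,0,0,0,0,0,0.6],[0,0,0,0,0,0,0.6],[0,0,-0.015,0,0,0,0.6],[0,0,-0.03,0,0,0,0.6],[0,0,-0.04,0,0,0,0.6],[0,0,-0.04,0,0,0,0.6],[-0.03,0,-0.03,0,0,0,0.6],[0,0,0,0,0,0,0.6]]

```text
t: 20.82
position: [0.5642, -0.0376, 0.2489]
tcp_rot: [-1.644, -1.956, -0.596]
contact_force: [0.2, 0.3, -0.1]
finger_gap: 0.601
```

```bash
python3 - <<'E'
from h import *
print(r.state()["t"],r.state()["contact_force"])
p=r.camera_params("wrist");im=r.camera("wrist")[:,:,::-1];cv2.imwrite("pics/w13.png",im)
t=r.camera("top")[:,:,::-1];cv2.imwrite("pics/t13.png",t)
s=r.camera("scene")[:,:,::-1];cv2.imwrite("pics/s13.png",cv2.resize(s[150:420,230:530],None,fx=2.2,fy=2.2,interpolation=cv2.INTER_CUBIC))
E
```

```text
20.825 [ 0.24464711  0.30044756 -0.10173222]
```

View pics/w13.png

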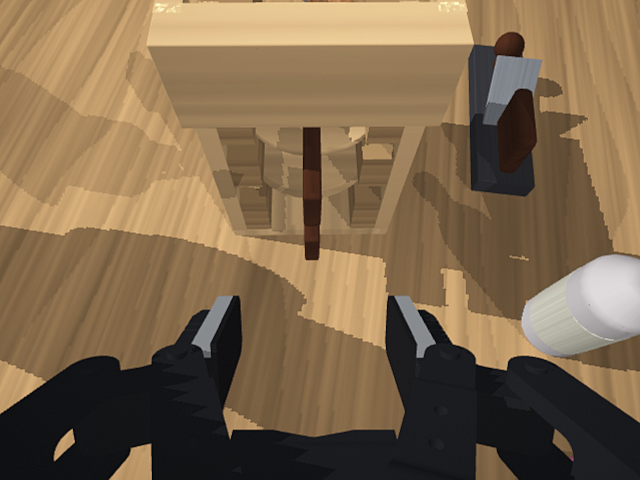

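View pics/t13.png

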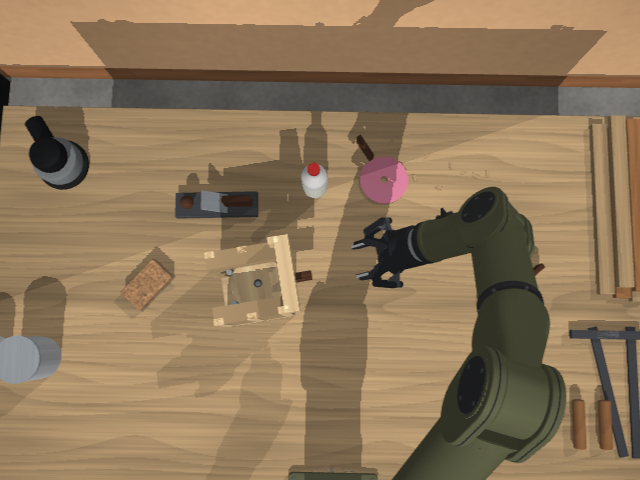

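View pics/s13.png

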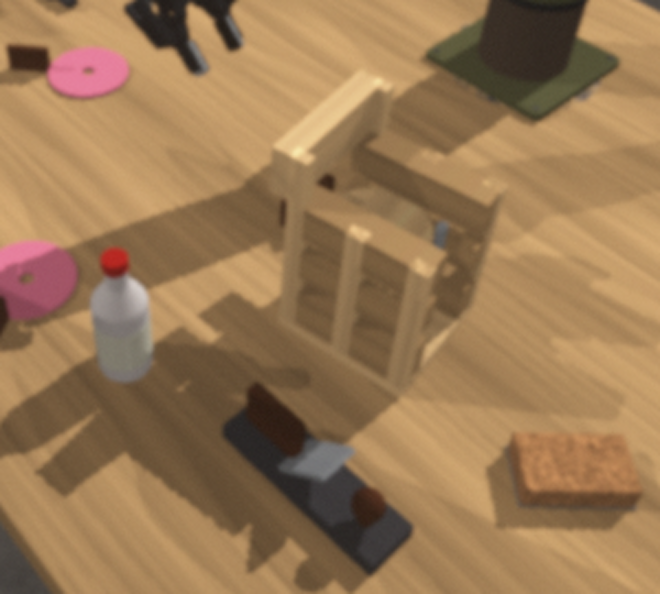

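Both grips stick out of the mouth in line, at (312,150) and (312,245) in the wrist view. The bystanders look unmoved: glue (314,180), plane (217,205) and block (147,285) in the top view. I do one numeric check and then hand in.

```bash
python3 - <<'E'
from h import *
t=cv2.imread("pics/t13.png");g=t[...,2].astype(float)
p=g[277:290,251:265];d=np.clip(np.percentile(p,60)-15-p,0,None);y,x=np.mgrid[277:290,251:265]
u=((d*x).sum()/d.sum(),(d*y).sum()/d.sum());w=onz(P["top"],u,.136)[:2]-O;print(u,"hole d,lat",w@CI,w@CL)
a=cv2.imread("pics/top0.png").astype(int)
for n,(x0,y0,x1,y1) in dict(glue=(298,158,332,200),plane=(172,188,262,220),block=(118,255,176,314)).items():
    print(n,np.abs(a[y0:y1,x0:x1]-t[y0:y1,x0:x1]).mean())
print(r.state()["t"],r.state()["contact_force"]); r.hand_in()
E
```

```text
(np.float64(257.3810782241015), np.float64(282.42943974630015)) hole d,lat 0.06330129701200239 -0.002132964769509072
glue 15.683940242763772
plane 9.112037037037037
block 15.127313461913111
20.975 [-0.21802665  1.47907376  0.46217741]
the job is handed in; nothing more can be done
```

I put both templates away, let go of both, pulled the arm clear and handed the job in at about 21 s. No verdict was reported.

| Template | Slot | Stops felt at depth | Underside on lowering | Check over the pin |
|---|---|---|---|---|
| Thick | lower | 63.6 mm | 64.9 mm (ledge at 65) | pin seen in the hole, before and after release |
| Thin | upper | 61.4 mm | 129.8 mm (ledge at 130) | pin centred in the hole before release; hole measured at 63.3 mm depth, 2.1 mm off the middle, after release |

- **Where the numbers come from:** depths and underside heights come from the arm's pose and the grasp measured at pick-up. The tilts I read were under 0.4°. After release I checked by camera only.
- **Small disagreement:** the top camera puts the thin plate about 2 mm deeper, and 1.5 mm further off the middle, than the arm's pose did. That is within the camera's 2 mm calibration, and both readings are inside the limits.
- **Bystanders:** the glue bottle, sanding block and hand plane look unmoved in the top view. My pixel-difference check on them proved nothing: it gave 9 to 16 grey levels, probably because the arm's shadow had moved, so this rests on their seen positions alone.
- **Look-alikes:** the arm never touched the pink ones.

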